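Fit the diamond head to the foot grinder

ROBOT

A 7-joint arm with a two-finger parallel gripper is mounted at the origin on the work surface. World frame = base frame: x ahead of the robot, y to its left, z up, the work surface at z = 0. Lengths are in mm, angles in rad, forces in N, time in s.
With the tool pointing down it reaches from about 400 to 900 mm from the base axis. Payload 5.6 kg.
Tool frame: the origin (TCP) lies midway between the tips of the shut fingers; the grasp point (between the pads) lies 19 mm behind it; z points along the fingers, y is the line along which they close (so a half turn about z gives the same grasp; the last joint's range is limited). The gripper opens to 92 mm and grips with 3 to 60 N. Pads are 20 mm wide; open, the fingers measure 128 mm over their backs; the gripper's body (75 mm by 189 mm) begins 69 mm behind the grasp point.
Start: joints at [-1.386, 0.468, -0.012, 1.603, 0.006, 1.071, -0.056], TCP at [146.834, 633.205, 214.592] pointing down, gripper open.
Joint ranges: [-2.53, 2.53], [-0.31, 2.02], [-1.57, 1.55], [0.28, 2.44], [-1.29, 4.43], [0.15, 1.84], [-2.92, 2.92]. Speed limits (rad/s): [2.57, 2.57, 3.14, 3.14, 3.14, 3.14, 3.14].

INTERFACE

Orientations are given as a rotation vector (axis times angle).
In Python, from cell import robot, grip, kin, viewer gives the robot as it stands. Calls block until the motion is done:
- robot.movep(position, orientation): joint-space move of the TCP to a pose.
- robot.servo_line(position, feed=150, rotation=None): straight line of the TCP; rotation=None keeps the orientation; feed is the mean speed in mm/s.
- robot.goto_joints(angles): joint-space move.
- grip(opening, newtons=None): opening from 0.0 (shut) to 1.0 (fully open); newtons is the grip in N (None keeps the last); returns when the fingers have stopped.
- robot.hold(seconds).
- kin.ik(position, orientation): joint angles nearest the present ones, or None.
- robot.observe(): the state.
- viewer.read_camera(name): name is "side" or "top"; returns the picture (400x640x3 uint8, red, green, blue); there is no depth.
- viewer.camera_info(name): a dict with "camera_matrix" (3x3 intrinsics, pixels), "R" (3x3) and "t" (3): a world point X has camera coordinates R X + t. Camera axes: x right, y down, z forward; pixel columns grow to the right and rows downward; lengths in mm; the calibration is good to about 2 mm. A picture is of the moment at which its call begins. camera_info takes no time and is no camera call.
A pose or a line that the arm cannot do raises robot.IKError and nothing moves.
- robot.job_done(): hands the job in; it is judged then, once.
Trained networks look in the newest picture that a camera, given by its name, has taken for a name from the list of things; names that differ only in an ending like _2 or _b are one class to them, and where a whole thing is asked for, a point or a joint stands for the part that bears it (a point fixed in the world has none). Each returns a list of dicts, best first, with "confidence" (0 to 1); they miss things now and then, are a little off and sometimes report something else, mostly with a low value. They report only what shows in the picture. A call takes as long as a camera call. They do not tell look-alikes from the thing itself.
- viewer.silhouettes(name, camera): "mask" (400x640 bool, what is visible of it).
- viewer.pinpoint(name, camera): "at" ([x, y, z] in mm, in the coordinates of the camera as it stood for that picture, good to about 4 mm: a listed point, or the origin of a listed thing).
The state is a dict: "t": time; "joints": joint angles; "joint_velocities": joint speeds; "joint_torque": joint torques, N m; "tcp_pos": TCP position; "tcp_rot": TCP orientation; "contact_force": force on the tool from outside, world axes, zero at the start; "wrist_torque": the same for the moment, N m; "grip_width": opening from 0.0 (shut) to 1.0 (fully open); "grip_force": force on a finger pad.
Only numpy, scipy, OpenCV 4.12 (cv2) and the standard library are available. Lean on these libraries where they do the work, as an engineer would, in place of code of your own. Each camera call takes 0.05 s, during which the arm holds its last target. There are 200 camera calls.

TASK

Pull the orange dust plug out of the foot grinder's spindle and put it in the blue tray. Then take the brass-coloured diamond head from the wooden stand, set its tapered shank in the spindle, turn it under light pressure until you feel its two slots drop over the two drive dogs, and press it home with a steady push of about 15 N (never more than 30 N on the spindle) so that the flange sits flush on the spindle face. Let go, and leave the felt head, the tools and the pottery where they are.

Things in the scene. Friction and masses are not known exactly. Their poses are not given: they have to be found in the camera images.
- grinder: Green bench grinder for pot feet, fixed, with an upright spindle. Origin: spindle axis at table height; z up, -x to the worker, motor on its -y side. Splash pan around the spindle: radius 104, rim 102 high. Motor: radius 50, centred at y -165, top 187 high. Copper water pipe, 10 thick, at x 95, y -100, leaning in to x 70, y -74, 183 high. All mm.
- spindle_face (a point): Centre of the spindle's flat top face, 140 mm above the table; axes as the grinder's (it does not turn with the spindle). Nose 72 mm across. On the face two brass drive dogs, opposite each other: 19.5 to 32 mm from the axis, 12 mm wide, 8 mm high, top edges chamfered 1 mm. They were parked roughly at +y and -y here but up to 0.7 rad (40 deg) off either way; that angle is not measured.
- spindle_bore (a point): Point on the spindle's axis 30 mm below its face. The bore is a steep 7:24 taper, 32.2 mm across at the face and 17 mm at 52 mm depth, open below. The spindle turns about its axis against about 0.3 N m of drag: a light touch does not turn it, the dogs do. With its slots off the dogs a head rides on them, 8 mm high, with about 1.4 mm of side play.
- diamond_head: The head to fit: a steel arbor, 0.4 to 0.6 kg, with a brass-coloured dome. Origin: axis, underside of the flange; z up. Below: 7:24 shank, 31.8 mm across at the origin, 17.8 mm at z -48, stud to z -56. Flange 54 mm across, z 0 to 10, with two slots 14 mm wide, cut in to 18 mm from the axis, at its own +y and -y. It starts at any angle about its axis. Home: flange on the face, slots over the dogs.
- head_grip (a point): On the diamond head's axis at z 34 mm above its origin: middle of the place to grip, a round dark body 38 mm across from z 10 to 48 mm. Fingertips must stay above the flange (z 10). The dome above, 34 mm across, ends at z 80 mm. The round body may be gripped from any side.
- dust_plug: Orange plug, 60 g, standing loose in the bore at the start. Origin: axis, underside of the collar, which rests on the spindle face; z up. Tapered shank 30 mm across, to 30 mm below the origin; collar 36 mm across, 4 mm thick; round grip 26 mm across from z 4 to 50 mm. Fingertips must stay above the dogs (z 9 mm).
- felt_head: The same arbor with a white felt top, in the other hole of the stand. To be left there.
- tray: Shallow open blue tray, fixed, 130 mm (x) by 160 mm (y), walls 25 mm high and 4 mm thick, floor 4 mm. Origin: centre of the underside. The plug may stand or lie in it.
- stand: Wooden stand, fixed, 90 by 240 mm, its top 75 mm above the table, with two holes of 34 mm at y -60 and +60 mm, each holding one head by the underside of its flange. Origin: centre of the underside; x, y along its sides. Which head is in which hole varies.
- vase: White porcelain vase with blue bands, 200 mm high, 104 mm across. Leave alone.
- ginger_jar: White lidded jar with a blue band, 162 mm high, 120 mm across. Leave alone.
- bowl: Blue bowl upside down, 142 mm across, 64 mm high. Leave alone.
- bud_bottle: Small terracotta bottle, 135 mm high, 72 mm across. Leave alone.
- dressing_stick: Grey dressing stick 150 by 25 by 25 mm, lying on the table. Leave alone.
- brush: Hand brush lying on the table. Leave alone.
Not all that is in view belongs to the job. Of the things that look like the dust_plug, the smallest one is meant.

How it is judged:
By the outcome, as a careful person would: the job done as asked, in the order asked, and still so for the second after the job is handed in, with the robot touching nothing.
It also fails if it takes over 72 s, if anything falls off the work surface, if the arm or the gripper's body presses on something with over 40 N, if the wrist force passes 120 N, or if a joint passes its speed limit or range.

## Working session

There is one attempt and no reset: what is moved stays moved. The work goes in short steps, each a Python script; the robot and the scene stay as the last script left them, time stands still between calls to the robot, and variables do not carry over. Pictures are saved under pics/ and viewed, at most 10 in all, crops included, and the job is handed in when it is done.

```bash
ls; mkdir -p pics
cat > h.py <<'E'
import numpy as np, cv2
from cell import robot, grip, kin, viewer
def world(cam, p):
    c=viewer.camera_info(cam); return np.array(c["R"]).T@(np.array(p)-np.array(c["t"]))
def proj(cam,X):
    c=viewer.camera_info(cam); q=np.array(c["camera_matrix"])@(np.array(c["R"])@np.array(X,float)+np.array(c["t"])); return q[:2]/q[2]
def ray_z(cam,uv,z):
    c=viewer.camera_info(cam);R=np.array(c["R"]);C=-R.T@np.array(c["t"])
    d=R.T@np.linalg.inv(np.array(c["camera_matrix"]))@np.array([uv[0],uv[1],1.]); return C+d*(z-C[2])/d[2]
E
python3 - <<'E'
from h import *
np.set_printoptions(precision=1,suppress=True)
for c in ("side","top"):
    im=viewer.read_camera(c); cv2.imwrite(f"pics/{c}0.png",im[:,:,::-1])
    i=viewer.camera_info(c); print(c,-np.array(i["R"]).T@i["t"], i["camera_matrix"][0])
    for n in ("grinder","spindle_face","diamond_head","head_grip","dust_plug","felt_head","tray","stand","vase","ginger_jar","bowl","bud_bottle"):
        print(n,[(round(d["confidence"],2),world(c,d["at"]),) for d in viewer.pinpoint(n,c)[:3]])
print(robot.observe())
E
```

```text
pics
side [  409.7 -1121.7   910.8] [486.8   0.  312.6]
grinder [(0.91, array([ 538.2, -160.6,   -4.1])), (0.29, array([472.4, 185.6,  74.4]))]
spindle_face [(0.85, array([ 542.4, -161.7,  138.7])), (0.57, array([ 542. , -159.5,   -1.6])), (0.18, array([356.5, 458.9,  -4.6]))]
diamond_head [(0.54, array([470.6, 182.1,  73.7]))]
head_grip [(0.52, array([466.4, 186.6, 109.2]))]
dust_plug [(0.89, array([ 322.5, -150.4,   42.8])), (0.55, array([562.2,  25.6,  41.2])), (0.53, array([ 538.4, -163.3,  135.7]))]
felt_head [(0.7, array([497. , 302.4,  77.3])), (0.58, array([ 537. , -161.5,   -0.7]))]
tray [(0.72, array([688. , 128.2,   0.2]))]
stand [(0.71, array([484.9, 245.8,  -2.6])), (0.41, array([585. , 487.7,   2.8])), (0.34, array([ 541.2, -159.5,  139.3]))]
vase [(0.67, array([673.3, 408.8,  -1.5]))]
ginger_jar [(0.74, array([ 676.8, -433.6,    0.8]))]
bowl [(0.75, array([ 282.3, -407.4,   -1. ])), (0.67, array([352.8, 460.5,  -4. ]))]
bud_bottle [(0.66, array([585.5, 483.9,   2.6]))]
top [ 363.2   25.9 1512.9] [447.4   0.  317.6]
grinder []
spindle_face [(0.73, array([ 541.4, -161.9,
[... 533 characters left out ...]
tand [(0.78, array([482. , 251.4,  -2.4])), (0.49, array([ 536.2, -160.9,  138.2]))]
vase [(0.89, array([679.6, 407.5,   0.7]))]
ginger_jar [(0.8, array([ 683.4, -431.9,   -1.2]))]
bowl [(0.41, array([691.7, 137.1,   4.8]))]
bud_bottle [(0.58, array([586.1, 486.2,   1.5]))]
{'t': 1.3, 'joints': array([-1.4,  0.5, -0. ,  1.6,  0. ,  1.1, -0.1]), 'joint_velocities': array([ 0.,  0.,  0., -0.,  0.,  0., -0.]), 'joint_torque': array([  0. , -52. ,  -0. , -24.4,  -0.1,   0. ,   0. ]), 'tcp_pos': array([146.8, 633.2, 214.6]), 'tcp_rot': array([0.4, 3.1, 0. ]), 'contact_force': array([-1. , -0.1,  0.2]), 'wrist_torque': array([-0. ,  0. , -0.1]), 'grip_force': 0.0, 'grip_width': 1.0001945310562965}
```

View pics/side0.png

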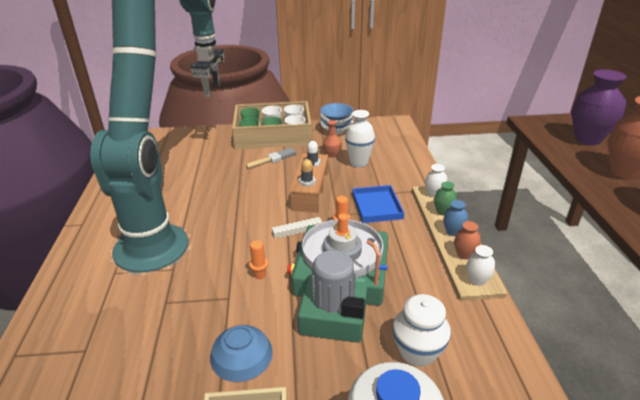

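View pics/top0.png

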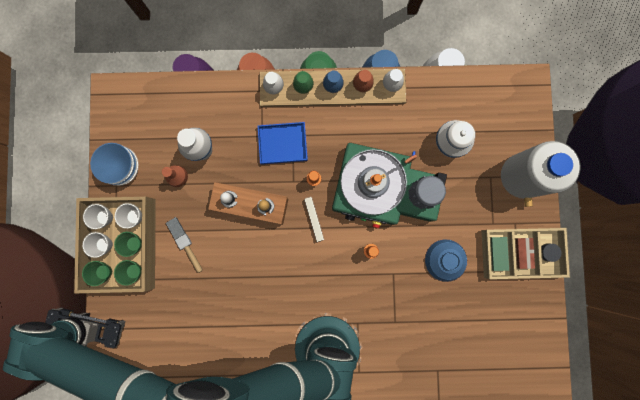

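The side picture shows the plug in the spindle at (342,215), with orange decoys at (258,260) and, in the top picture, (313,178). The diamond head is at (306,170) in the side picture and (265,206) in the top one. The felt head is at (228,199), the tray at (282,143) and the motor top at (429,192) in the top picture. The network positions agree with these.

```bash
cat >> h.py <<'E'
from scipy.spatial.transform import Rotation as Ro
def rv(yaw):  # tool down, closing line (tool y) at angle yaw in world
    y=np.array([np.cos(yaw),np.sin(yaw),0]); z=np.array([0,0,-1.]); return Ro.from_matrix(np.c_[np.cross(y,z),y,z]).as_rotvec()
def st(tag=""):
    o=robot.observe(); print(tag,"t%.2f"%o["t"],"tcp",o["tcp_pos"].round(1),"F",o["contact_force"].round(1),"T",np.round(o["wrist_torque"],2),"g %.3f %.1f"%(o["grip_width"],o["grip_force"]),"q7 %.2f"%o["joints"][6]); return o
SP=np.array([540.9,-161.3]); DH=np.array([471.3,184.7]); TR=np.array([689,133.])
E
python3 - <<'E'
from h import *
m=ray_z("top",(429,192),187); print("motor",m, np.linalg.norm(m[:2]-SP), "grinder yaw",np.arctan2(*(m[:2]-SP)[::-1])+np.pi/2)
for n,P in (("sp",[*SP,260]),("dh",[*DH,190]),("tr",[*TR,200])):
    for y in np.arange(-np.pi,np.pi,np.pi/4):
        q=kin.ik(P,rv(y)); print(n,round(y,2),None if q is None else np.round(q,2))
o=st()
yaw=0.785
robot.servo_line([147,633,290],feed=300)
robot.movep([*SP,250],rv(0.785)); st("above")
E
```

```text
motor [ 494.04002328 -313.39662139  187.        ] 159.15162473638344 grinder yaw -0.29886536263791963
sp -3.14 [-0.72  0.59  1.36  1.82 -0.61  1.25 -2.32]
sp -2.36 [-0.72  0.59  1.36  1.82 -0.61  1.25 -1.54]
sp -1.57 [-0.54  0.39  1.    1.81 -0.36  1.14 -0.99]
sp -0.79 [-0.53  0.38  0.99  1.81 -0.35  1.13 -0.21]
sp 0.0 [-0.53  0.38  0.98  1.81 -0.35  1.13  0.57]
sp 0.79 [-0.5   0.37  0.94  1.81 -0.33  1.13  1.33]
sp 1.57 [-0.48  0.36  0.91  1.81 -0.31  1.12  2.11]
sp 2.36 [-0.51  0.37  0.95  1.81 -0.33  1.13  2.91]
dh -3.14 [-0.41  0.26 -0.03  1.97  0.01  0.91  2.69]
dh -2.36 [-1.45  0.59  1.36  2.03 -0.66  1.08 -2.13]
dh -1.57 [-1.04  0.29  0.72  2.01 -0.24  0.92 -1.77]
dh -0.79 [-0.94  0.27  0.59  2.01 -0.19  0.92 -1.03]
dh 0.0 [-0.87  0.27  0.51  2.   -0.16  0.91 -0.28]
dh 0.79 [-0.78  0.26  0.39  2.   -0.12  0.91  0.47]
dh 1.57 [-0.68  0.25  0.28  1.99 -0.09  0.91  1.22]
dh 2.36 [-0.54  0.25  0.11  1.98 -0.04  0.91  1.95]
tr -3.14 [-0.21  0.57 -0.04  1.47  0.02  1.1   2.89]
tr -2.36 [-0.96  0.96  1.34  1.53 -0.94  1.41 -1.92]
tr -1.57 [-0.71  0.65  0.74  1.51 -0.46  1.16 -1.46]
tr -0.79 [-0.74  0.67  0.78  1.51 -0.5   1.17 -0.65]
tr 0.0 [-0.66  0.63  0.65  1.51 -0.41  1.14  0.07]
tr 0.79 [-0.58  0.6   0.52  1.5  -0.32  1.12  0.79]
tr 1.57 [-0.44  0.58  0.3   1.49 -0.18  1.1   1.47]
tr 2.36 [-0.33  0.57  0.14  1.48 -0.08  1.1   2.18]
 t1.30 tcp [146.8 633.2 214.6] F [-1.  -0.1  0.2] T [-0.05  0.04 -0.05] g 1.000 0.0 q7 -0.06
above t4.81 tcp [ 541.3 -160.4  249.9] F [ 0.  -0.2 -0.4] T [ 0.01 -0.01 -0.05] g 0.999 0.0 q7 1.36
```

Run:
```python
from h import *
robot.servo_line([*SP,158],feed=120); st("down")
grip(0.2,15); o=st("grip")
p=o["tcp_pos"]
robot.servo_line([p[0],p[1],230],feed=120); st("up")
im=viewer.read_camera("side"); cv2.imwrite("pics/s1.png",cv2.resize(im[130:330,200:440,::-1],None,fx=3,fy=3,interpolation=cv2.INTER_CUBIC))
```

```text
down t5.72 tcp [ 541.4 -161.7  158.6] F [-0.2  0.5 -0.1] T [-0.05  0.05 -0.  ] g 1.000 0.0 q7 1.45
grip t6.73 tcp [ 540.9 -161.3  158. ] F [ 0.2 -0.2 -1. ] T [ 0.03 -0.01 -0.01] g 0.278 15.0 q7 1.45
up t7.48 tcp [ 540.5 -160.9  229.5] F [ 0.1 -0.5 -0.7] T [-0.01  0.02  0.  ] g 0.281 15.0 q7 1.38
```

View pics/s1.png

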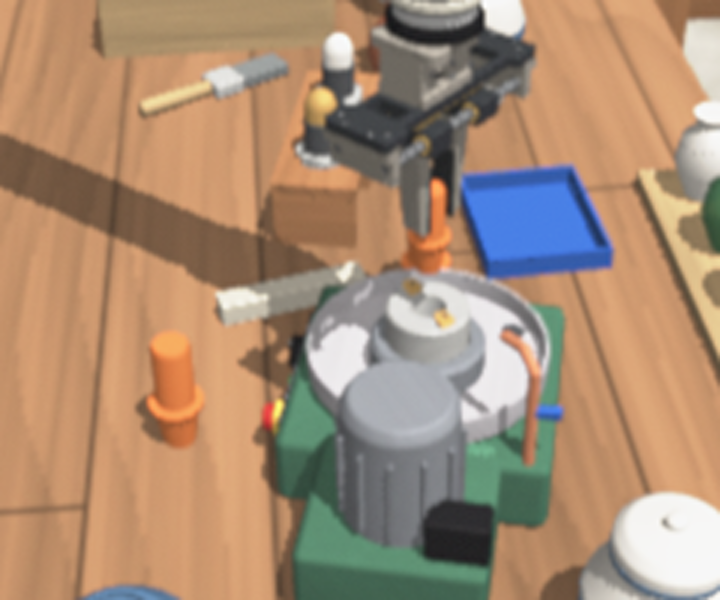

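The plug is held clear of the bore (width 25.9 mm). The dogs show at side pixels (337,225) and (348,236).

Run:
```python
from h import *
a=ray_z("side",(337.3,225.3),147);b=ray_z("side",(348.3,236),147);d=a-b
print("dogs",a,b,"mid",(a+b)/2,np.linalg.norm(d),"angle",np.arctan2(d[1],d[0]))
for _ in range(2):
    for c in ("side","top"):
        viewer.read_camera(c)
        for n in ("spindle_face","head_grip","diamond_head","tray"):
            print(c,n,[(round(q["confidence"],2),world(c,q["at"]).round(1)) for q in viewer.pinpoint(n,c)[:2]])
robot.movep([*TR,230],rv(1.57)); st("tray")
robot.servo_line([*TR,54],feed=180); st("low")
grip(0.6,15); robot.servo_line([*TR,230],feed=250); st("rel")
im=viewer.read_camera("side"); cv2.imwrite("pics/s2.png",cv2.resize(im[120:280,260:420,::-1],None,fx=3.5,fy=3.5,interpolation=cv2.INTER_CUBIC))
```

```text
dogs [ 529.07176849 -143.98306307  147.        ] [ 551.17494671 -189.71081524  147.        ] mid [ 540.1233576  -166.84693916  147.        ] 50.789544256816384 angle 2.021047296375979
side spindle_face [(0.86, array([ 541.8, -165.9,  143.8])), (0.69, array([ 678.1, -429.8,   -2.2]))]
side head_grip [(0.52, array([472.2, 188.1, 109.7]))]
side diamond_head [(0.64, array([468.5, 181.6,  73. ]))]
side tray [(0.78, array([685.7, 128.8,  -0.8])), (0.15, array([469.4, 188.2, 109.2]))]
top spindle_face [(0.4, array([ 540.1, -159.1,    1.3]))]
top head_grip [(0.64, array([474.9, 184.4, 104.5]))]
top diamond_head [(0.77, array([471.9, 186.1,  74.5]))]
top tray [(0.88, array([689.1, 137.5,  -0.7]))]
side spindle_face [(0.68, array([ 541.3, -165.2,  141.4]))]
side head_grip [(0.8, array([468.3, 186.1, 108.5]))]
side diamond_head [(0.6, array([469.9, 185.3,  72.4]))]
side tray [(0.86, array([689.2, 128.9,   0. ]))]
top spindle_face [(0.85, array([ 535.3, -158. ,  137.4]))]
top head_grip []
top diamond_head [(0.61, array([473. , 185.4,  74.4])), (0.59, array([352.4, 465.7,   3.3]))]
top tray [(0.7, array([6.912e+02, 1.394e+02, 4.000e-01]))]
tray t9.78 tcp [689.  130.1 230.4] F [-0.  -0.7 -1. ] T [-0.02 -0.03  0.01] g 0.281 15.0 q7 1.62
low t10.91 tcp [689.8 132.9  55.1] F [-0.8  0.1 -1. ] T [ 0.    0.09 -0.08] g 0.279 15.0 q7 1.71
rel t12.36 tcp [688.  133.1 228.4] F [-0.5 -0.2 -0.7] T [0.03 0.01 0.01] g 0.595 0.0 q7 1.62
```

View pics/s2.png

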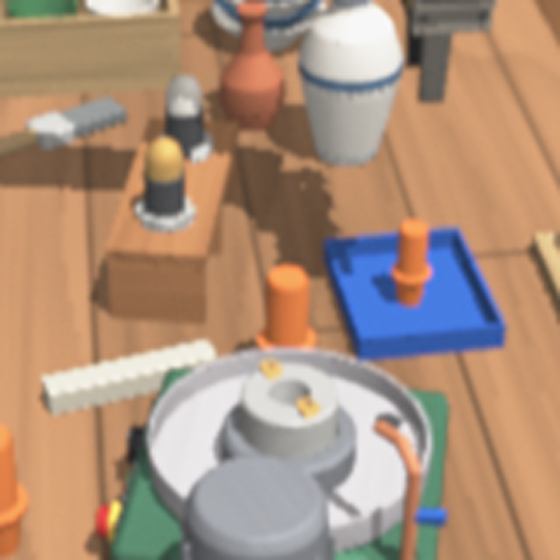

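The plug is standing in the tray. The dogs lie on a line at about 2.02 rad (mod π). Next I pick up the head, gripping lightly along two directions to centre on it.

Run:
```python
from h import *
DH=np.array([471.0,185.4]); A=-0.22
robot.movep([*DH,190],rv(A+np.pi/2)); st("above"); grip(0.75,15)
robot.servo_line([*DH,94],feed=150); st("down")
grip(0.3,6); st("gripB")
grip(0.7,6)
robot.servo_line([*DH,94],feed=150,rotation=rv(A)); st("turned")
grip(0.3,6); st("gripA"); robot.hold(0.2); st("gripA")
```

```text
above t13.32 tcp [472.4 185.4 190.4] F [0.1 0.  0. ] T [-0.03 -0.04  0.05] g 0.604 0.0 q7 1.18
down t14.51 tcp [471.6 185.4  94.6] F [-0.9  0.3 -0.1] T [-0.01 -0.02  0.01] g 0.751 0.0 q7 1.31
gripB t15.07 tcp [471.4 186.3  94.4] F [0.1 2.  3.3] T [ 0.59 -0.02 -0.06] g 0.405 6.0 q7 1.31
turned t17.35 tcp [471.  185.4  94. ] F [-0.2  0.2 -0.1] T [-0.04  0.07  0.04] g 0.701 0.0 q7 0.04
gripA t17.86 tcp [470.1 185.6  93.9] F [-4.   0.7  4.9] T [ 0.06  1.04 -0.02] g 0.412 6.0 q7 0.04
gripA t18.06 tcp [470.1 185.7  93.9] F [-5.3  1.5  4.3] T [0.16 1.31 0.01] g 0.411 6.0 q7 0.04
```

Run:
```python
from h import *
DH=np.array([469.9,186.6]); A=-0.22
grip(0.5,10); robot.servo_line([*DH,93],feed=30); st("adj")
grip(0.3,40); st("grip")
robot.servo_line([*DH,215],feed=120); robot.hold(0.2); st("up")
q0=robot.observe()["joints"]
robot.movep([540.7,-162.5,250],rv(2.0)); o=st("over"); print(o["joints"].round(2), (o["joints"]-0).round(2)[6])
viewer.read_camera("top"); im=viewer.read_camera("side"); cv2.imwrite("pics/s3.png",cv2.resize(im[140:270,270:420,::-1],None,fx=4,fy=4,interpolation=cv2.INTER_CUBIC))
for c in("side","top"):
  print([(round(q["confidence"],2),world(c,q["at"]).round(1)) for q in viewer.pinpoint("diamond_head",c)[:2]])
```

```text
adj t18.64 tcp [469.9 186.7  92.9] F [-0.7 -0.1  0.4] T [-0.13  0.09  0.02] g 0.501 0.0 q7 0.04
grip t18.93 tcp [470.1 186.6  93. ] F [ 0.5 -0.5 -0.7] T [-0.05 -0.1   0.02] g 0.404 40.0 q7 0.04
up t20.30 tcp [469.7 186.4 214.6] F [-0.2  0.5 -5.1] T [-0.06  0.02 -0.02] g 0.408 40.0 q7 -0.12
over t22.54 tcp [ 540.7 -161.9  249.8] F [ 0.4  0.4 -6.3] T [ 0.07 -0.07  0.02] g 0.405 40.0 q7 2.51
[-0.42  0.35  0.83  1.82 -0.29  1.1   2.51] 2.51
[(0.58, array([ 543.4, -165.2,  232. ]))]
[(0.45, array([ 536.2, -160.5,   -2. ])), (0.43, array([482.3, 246.8,   0.9]))]
```

View pics/s3.png

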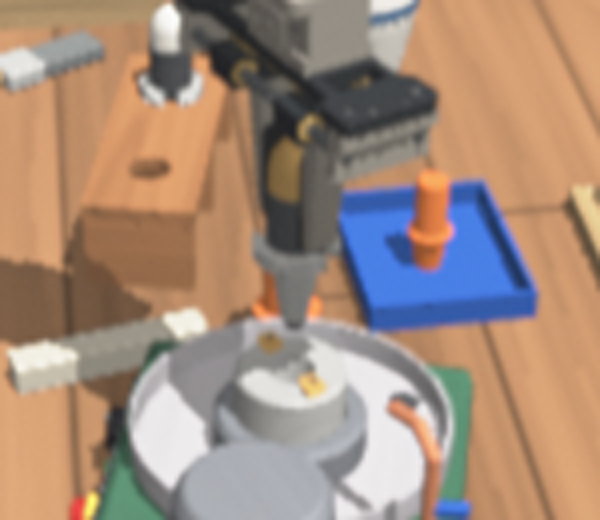

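The head is held upright with the stud tip at crop (296,325), above the bore; the dogs are at (269,341) and (312,382). The hole in the stand is empty and the felt head is untouched. Now I lower it with lateral force correction.

```bash
cat >> h.py <<'E'
W=5.6
def F(n=4):
    f=[]
    for _ in range(n): robot.hold(0.02); f.append(robot.observe()["contact_force"])
    return np.mean(f,0)+[0,0,W]
E
python3 - <<'E'
from h import *
t=ray_z("side",(344,221.2),176); m=ray_z("side",(342.6,230.3),147); print("tip",t,"mid",m,"rel",(m-t)[:2])
W0=F(8); print("baseline",W0.round(2))
c=np.array([540.2,-162.2]); z=192
robot.servo_line([*c,z],feed=100); st("in")
while z>166.5:
    z-=2.5; robot.servo_line([*c,z],feed=60); f=F(); 
    print(round(z,1),c.round(2),f.round(1))
    if np.hypot(*f[:2])>2.0: c=c+np.clip(f[:2]/4,-1.2,1.2)
    if f[2]>6: break
st("end")
E
```

```text
tip [ 542.99112556 -166.31579852  176.        ] mid [ 539.96361244 -165.73007082  147.        ] rel [-3.02751312  0.5857277 ]
baseline [-0.08  0.04  0.47]
in t23.61 tcp [ 540.6 -162.5  192.4] F [ 0.1  0.4 -5.5] T [ 0.06 -0.    0.02] g 0.403 40.0 q7 2.57
189.5 [ 540.2 -162.2] [ 0.2 -0.1  0.3]
187.0 [ 540.2 -162.2] [0.2 0.5 0.8]
184.5 [ 540.2 -162.2] [ 0.  -0.1  0.2]
182.0 [ 540.2 -162.2] [-0.  -0.   0.2]
179.5 [ 540.2 -162.2] [0.  0.1 0.3]
177.0 [ 540.2 -162.2] [-0.3  0.2  0. ]
174.5 [ 540.2 -162.2] [0.3 0.3 0. ]
172.0 [ 540.2 -162.2] [-0.1  2.  -0.6]
169.5 [ 540.2 -162.2] [-0.6  4.2  0.2]
167.0 [ 540.05 -161.14] [ 0.1  3.1 -0.4]
164.5 [ 540.08 -160.37] [-4.1  4.2 12.6]
end t27.09 tcp [ 540.3 -160.8  165.9] F [-3.3  3.7  7.3] T [ 1.13  1.05 -0.07] g 0.401 40.0 q7 2.59
```

```bash
cat >> h.py <<'E'
def cur_yaw():
    y=Ro.from_rotvec(robot.observe()["tcp_rot"]).as_matrix()[:,1]; return np.arctan2(y[1],y[0])
def rd(n=2):
    f=[];p=[]
    for _ in range(n):
        robot.hold(0.015); o=robot.observe(); f.append(o["contact_force"]); p.append(o["tcp_pos"]); T=o["wrist_torque"]
    return np.mean(f,0)+[0,0,W],np.mean(p,0),T,o["t"]
E
python3 - <<'E'
from h import *
c=np.array([539.8,-159.4]); z=165.3
robot.servo_line([*c,168],feed=60); print("free",F().round(1))
robot.servo_line([*c,z],feed=40); yaw=cur_yaw(); print("yaw",yaw)
f,p,T,t0=rd(); print(p.round(1),f.round(1),T.round(2))
y0=yaw;i=0
while y0-yaw<0.5:
    yaw-=0.06
    q=kin.ik([*c,z],rv(yaw)); robot.goto_joints(q); f,p,T,t=rd(); i+=1
    print("%.2f yaw %.2f z%.1f/%.1f"%(t-t0,yaw,z,p[2]),c.round(1),f.round(1),"Tz %.2f"%T[2])
    if p[2]<164.3: print("drop"); break
    z-=np.clip((6-f[2])/12,-0.4,0.4)
    c=c+np.clip(f[:2]/15,-.2,.2)*(np.abs(f[:2])>1.5)
E
```

```text
free [-0.3 -0.1  0.4]
yaw 1.9996873129527808
[ 540.3 -160.1  165.9] [-1.8 -0.2  9.3] [-0.03  0.36  0.03]
0.28 yaw 1.94 z165.3/165.9 [ 539.8 -159.4] [-0.6 -0.7 11.1] Tz -0.15
0.57 yaw 1.88 z165.7/165.9 [ 539.8 -159.4] [ 0.4 -0.5  8.8] Tz -0.11
0.85 yaw 1.82 z165.9/165.9 [ 539.8 -159.4] [ 1.3 -1.   7.6] Tz -0.13
1.13 yaw 1.76 z166.1/165.9 [ 539.8 -159.4] [ 0.8 -0.   6.7] Tz -0.03
1.42 yaw 1.70 z166.1/165.9 [ 539.8 -159.4] [-0.4  0.   5.7] Tz -0.06
1.70 yaw 1.64 z166.1/165.8 [ 539.8 -159.4] [-0.5  0.3  4.7] Tz -0.08
1.98 yaw 1.58 z166.0/165.5 [ 539.8 -159.4] [ 0.2 -0.7  1.6] Tz 0.00
2.27 yaw 1.52 z165.6/165.2 [ 539.8 -159.4] [ 0.  -0.   0.2] Tz -0.05
2.55 yaw 1.46 z165.2/165.1 [ 539.8 -159.4] [0.4 0.  0.6] Tz 0.04
```

The dogs are being felt around yaw 1.5. I lower gently there.

Run:
```python
from h import *
c=np.array([539.8,-159.4]); z=164.8; yaw=1.46
for i in range(10):
    robot.goto_joints(kin.ik([*c,z],rv(yaw))); f,p,T,t=rd(3)
    print("%.2f yaw %.2f z%.1f"%(t,yaw,z),p.round(1),f.round(1),T.round(2))
    if f[2]>5: break
    z-=0.8
    c=c+np.clip(f[:2]/12,-.3,.3)*(np.abs(f[:2])>1.5)
```

```text
30.54 yaw 1.46 z164.8 [ 539.8 -159.4  164.8] [-0.4 -0.1 -0.2] [ 0.02 -0.05  0.02]
30.84 yaw 1.46 z164.0 [ 539.8 -159.5  164. ] [-0.2  0.1  0.4] [ 0.01 -0.01  0.06]
31.14 yaw 1.46 z163.2 [ 539.9 -159.5  163.2] [ 0.3 -0.9  1. ] [-0.08 -0.03  0.1 ]
31.44 yaw 1.46 z162.4 [ 539.9 -159.5  162.4] [ 0.2 -0.2  0.9] [-0.14 -0.04  0.11]
31.74 yaw 1.46 z161.6 [ 539.9 -159.4  161.6] [ 0.2 -0.8  1.6] [-0.15  0.03  0.17]
32.04 yaw 1.46 z160.8 [ 539.8 -159.4  160.8] [-0.5 -0.6  2.2] [-0.15 -0.03  0.15]
32.34 yaw 1.46 z160.0 [ 539.8 -159.4  160. ] [ 0.5 -0.4  2.3] [-0.12  0.04  0.18]
32.64 yaw 1.46 z159.2 [ 539.8 -159.4  159.2] [ 0.2 -0.6  2.6] [-0.09 -0.05  0.1 ]
32.94 yaw 1.46 z158.4 [ 539.8 -159.4  158.4] [ 0.5 -1.1  2.7] [-0.14  0.03  0.17]
33.24 yaw 1.46 z157.6 [ 539.8 -159.4  158. ] [-2.5  0.4  9.2] [0.09 0.52 0.15]
```

Fully dropped: 165.9 to 158.0, which is the 8 mm dog height. Now I ease the side load and press to about 15 N.

Run:
```python
from h import *
c=np.array([539.7,-159.4]); z=157.5; yaw=1.48
for i in range(12):
    robot.goto_joints(kin.ik([*c,z],rv(yaw))); f,p,T,t=rd(4)
    print("%.2f yaw %.2f z%.1f"%(t,yaw,z),p.round(2),c.round(2),f.round(1),T.round(2))
    raw=f[2]-W   # sensed push; spindle load = sensed + head weight
    if 14<f[2]<17 and np.hypot(*f[:2])<2: break
    z-=np.clip((15.5-f[2])/12,-.4,.4)
    c=c+np.clip(f[:2]/10,-.3,.3)*(np.abs(f[:2])>1)
for _ in range(5):
    robot.hold(0.2); f,p,T,t=rd(3); print("hold",f.round(1),p.round(2),T.round(2))
im=viewer.read_camera("side"); cv2.imwrite("pics/s4.png",cv2.resize(im[180:280,290:410,::-1],None,fx=5,fy=5,interpolation=cv2.INTER_CUBIC))
```

```text
33.56 yaw 1.48 z157.5 [ 539.88 -159.54  157.98] [ 539.7 -159.4] [-2.6  0.3 11. ] [0.15 0.57 0.01]
33.88 yaw 1.48 z157.1 [ 539.87 -159.55  157.95] [ 539.44 -159.4 ] [-2.5  0.8 13.9] [0.19 0.65 0.01]
34.19 yaw 1.48 z157.0 [ 539.89 -159.54  157.95] [ 539.19 -159.4 ] [-2.   1.6 14.1] [ 0.15  0.56 -0.03]
34.51 yaw 1.48 z156.9 [ 539.88 -159.54  157.95] [ 538.99 -159.24] [-2.   0.7 14.4] [0.06 0.49 0.01]
34.83 yaw 1.48 z156.8 [ 539.9  -159.55  157.96] [ 538.79 -159.24] [-2.2  0.5 14.7] [0.12 0.45 0.01]
35.14 yaw 1.48 z156.7 [ 539.88 -159.54  157.94] [ 538.57 -159.24] [-1.1  1.  14.5] [ 0.2   0.33 -0.  ]
hold [-1.   0.6 14. ] [ 539.89 -159.56  157.95] [ 0.09  0.33 -0.01]
hold [-1.5  1.4 14.4] [ 539.89 -159.54  157.95] [ 0.14  0.32 -0.03]
hold [-1.1  0.6 14.7] [ 539.89 -159.55  157.96] [0.17 0.34 0.01]
hold [-1.5  1.  14.2] [ 539.9  -159.54  157.96] [ 0.17  0.37 -0.04]
hold [-1.   0.6 14.2] [ 539.89 -159.55  157.95] [0.11 0.35 0.03]
```

View pics/s4.png

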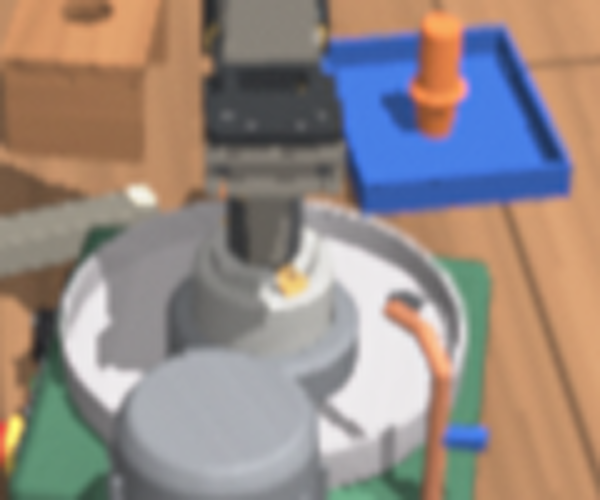

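The flange is down on the face with a dog showing in its slot at (292,280). I give a slightly firmer steady push (about 17 N on the spindle), ease off and release.

Run:
```python
from h import *
c=np.array([538.9,-159.3]); yaw=1.48
for z in (156.5,156.2):
    robot.goto_joints(kin.ik([*c,z],rv(yaw))); f,p,T,t=rd(4); print(z,p.round(2),f.round(1))
    if f[2]>16.5: break
robot.hold(0.8); f,p,T,t=rd(4); print("hold",p.round(2),f.round(1))
c=np.array([539.8,-159.5])
robot.servo_line([*c,157.7],feed=20,rotation=rv(yaw)); f,p,T,t=rd(4); print("ease",p.round(2),f.round(1))
grip(0.85,10); st("open")
robot.servo_line([*c,260],feed=120)
robot.movep([480,-20,330],rv(yaw)); st("away")
for cam in("side","top"):
    im=viewer.read_camera(cam)
    print([(n,round(q["confidence"],2),world(cam,q["at"]).round(1)) for n in("diamond_head","felt_head","dust_plug") for q in viewer.pinpoint(n,cam)[:2]])
    if cam=="side": cv2.imwrite("pics/s5.png",cv2.resize(im[130:290,220:420,::-1],None,fx=3.7,fy=3.7,interpolation=cv2.INTER_CUBIC))
```

```text
156.5 [ 539.89 -159.53  157.93] [-2.8  1.4 17.5]
hold [ 539.91 -159.56  157.94] [-3.   1.3 17.7]
ease [ 540.06 -159.49  157.98] [-2.1  0.7 11.3]
open t38.68 tcp [ 539.8 -159.5  157.7] F [0.1 0.2 0.6] T [ 0.01  0.   -0.03] g 0.849 0.0 q7 2.15
away t40.39 tcp [480.  -20.3 329.7] F [-0.6 -0.3  0.7] T [-0.08 -0.06 -0.01] g 0.850 0.0 q7 1.54
[('diamond_head', 0.87, array([ 543.3, -165.5,  139.4])), ('felt_head', 0.65, array([495.7, 305.5,  73.2])), ('dust_plug', 0.68, array([561.6,  23.5,  41.1])), ('dust_plug', 0.61, array([ 320.2, -151.4,   43.6]))]
[('diamond_head', 0.6, array([ 542.3, -161.1,  137.2])), ('felt_head', 0.69, array([499.3, 305.3,  74.1])), ('dust_plug', 0.75, array([ 314.9, -151.2,   42.2])), ('dust_plug', 0.64, array([690.4, 129.7,  33.6]))]
```

View pics/s5.png

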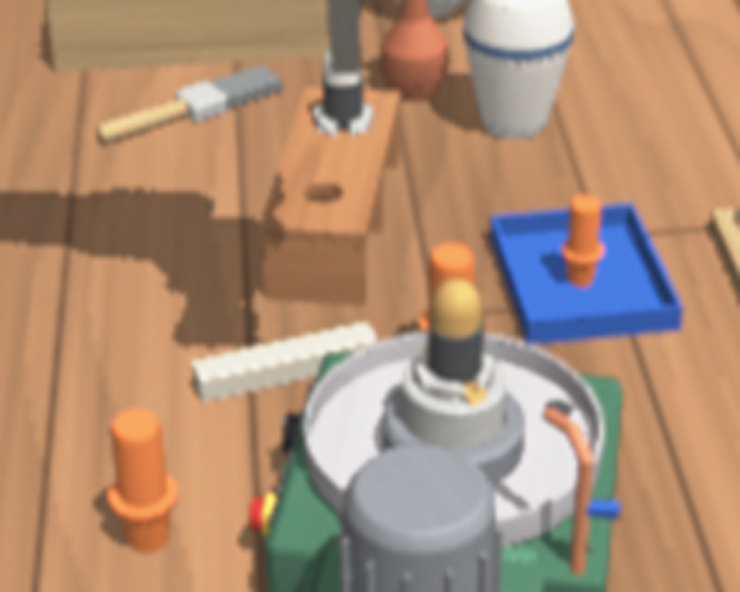

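The head stands upright in the spindle with its flange down and a dog in its slot at (475,393). The plug is in the tray at (583,240), the felt head is still in the stand, and the arm is clear.

```bash
python3 -c "
from h import *
print(robot.job_done())"
```

```text
the job is handed in; nothing more can be done
None
```

The job is handed in at about 41 s of robot time: the dust plug stands in the blue tray, the diamond head is seated flush over both dogs after a steady push of 14–18 N, and the gripper is open and clear of everything.

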